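# Find the slot that takes the gold bracket

### The arm

A 7-joint arm with a two-finger parallel gripper is mounted at the origin on the work surface. World frame = base frame: x ahead of the robot, y to its left, z up, the work surface at z = 0. Lengths are in m, angles in rad, forces in N, time in s.
With the tool pointing down it reaches from about 0.4 to 0.85 m from the base axis. Payload 10.4 kg.
Tool frame: the origin (TCP) lies between the finger pads; the fingertips stand manip.finger_overhang ahead of it and the grasp point (between the pads) lies 11 mm behind it (manip.finger_overhang is the distance from the TCP to the fingertips, in m); x points along the fingers, z is the direction in which the jaws open and shut, and the axes are right-handed (so a half turn about x gives the same grasp; the last joint's range is limited). The gripper opens to 85 mm and grips with 20 to 120 N. Pads are 22 mm wide; open, the fingers measure 114 mm over their backs; the gripper's body (76 mm by 85 mm) begins 54 mm behind the grasp point. The pads swing forward as they close: fully open they stand 13 mm farther back than shut.
Start: joints at [1.31, 0.332, -0.065, 1.46, 0.022, 1.35, -0.088], TCP at [0.147, -0.607, 0.239] pointing down, gripper open.
Joint ranges: [-2.6, 2.6], [-0.5, 2.12], [-1.47, 1.34], [0.16, 2.42], [-1.27, 4.41], [0.06, 2.06], [-2.6, 2.6]. Speed limits (rad/s): [2.22, 2.22, 2.79, 2.79, 3.14, 3.14, 3.14].

### API

Orientations are given as a unit quaternion [x, y, z, w].
In Python, from workcell import get_obs, camera, workorder, manip gives the robot as it stands. The module is installed in compiled form; this text tells all that it offers.
- The arm moves only by the tool play_rows, never from a script. Its argument "increments" is text: rows parted by semicolons, each of 4 numbers parted by spaces: the shift along the tool's x, y, z in m, then the turn about the tool's x in rad. A call has 1 to 20 rows; each row shifts and turns the pose as measured when the row begins, along the tool's axes as they then stand; what a row does not reach is not made up. A row lasts 1/10 s, in which the tool goes at most 50 mm and 8.59 degrees, less where a joint would pass 70% of its speed; a pose out of reach is approached as far as the arm can. A call is refused whole if a number of a shift passes 0.05 or a number of a turn 0.15, either way. A call with a gripper value outside its range is refused whole. "hand" is the gripper command: -1 is fully open, 1 is shut, values between are in proportion, set as the call begins (left out, the last holds). The fingers move at their own pace and stop on an object; "squeeze" is the grip in N (left out, the last holds). Time passes only in rows, so rows that do not move let the fingers close. It gives the time, the measured TCP pose, the force and the opening at its end, in the units of the state.
- get_obs(): the state, without advancing time (a new reading comes with each control period).
- camera(name): name is "side" or "top" or "wrist"; returns a dict with "img" (480x640x3 uint8, blue, green, red), "fov_y" (degrees; the focal length in pixels is half the picture's height over the tangent of half this angle, whatever the lens; pixels are square), "cx", "cy" (the principal point, pixels), "R" (3x3) and "t" (3): a world point X has camera coordinates R X + t; the wrist camera has in their place "tool_from_camera" (4x4, takes a point from camera to tool coordinates, whose origin is the TCP and whose axes are the tool frame's). Camera axes: x right, y down, z forward; pixel columns grow to the right and rows downward; lengths in m; the calibration is good to about 2 mm. The wrist camera is an equidistant fisheye: a pixel r from the principal point sees the ray r / f radians off the axis. A picture is of the moment at which its call begins: read the wrist's pose just before it. There is no depth.
- workorder.hand_in(): hands the job in, once; it reports no verdict.
The state is a dict: "clock": time; "joint_pos": joint angles; "joint_velocities": joint speeds; "tau": joint torques, N m; "position": TCP position; "ee_rot": TCP orientation; "ft_force": force on the tool from outside, world axes, zero at the start; "torque": the same for the moment, N m; "grip_width": opening from 0.0 (shut) to 1.0 (fully open).
Only numpy, scipy, OpenCV 4.12 (cv2) and the standard library are available. Lean on these libraries where they do the work, as an engineer would, in place of code of your own. Each camera call takes 0.05 s, during which the arm holds its last target.

### The job

Try the gold bearing bracket in the blue kitting rack, starting at the narrow end: lift it and lower it upright onto the mouth of the narrowest slot, hold it there a moment to see that it is refused, then step along to the next wider slot, the first that accepts it. Stand it there upright and along the slot, right down on the slot's floor, and let go. Leave the black and the orange brackets where they are.

Things in the scene. Friction and masses are not known exactly. Their poses are not given: they have to be found in the camera images.
- gold: The gold-coloured (brass-look) bearing bracket, loose, standing on the bench: a block 50 mm long (its x), 20 mm thick (its y, the way to grip it) and 85 mm high, with flat faces, a rounded top (radius 25 mm about a point 60 mm up) and a dark bore mark on both faces 58 mm up. About 0.2 kg. Origin: centre of its underside; z up.
- rack: The blue kitting rack, fixed to the bench, 92 mm (its x) by 212 mm (its y) and 36 mm high. Origin: centre of its underside, z up. Three slots open at the top, each 76 mm long along the rack's x and centred on x = 0, with dark floors 8 mm above the bench (28 mm deep): narrowest slot 14 mm wide, centred at y = -83 mm; next wider slot 40 mm wide at y = -26 mm; widest slot 66 mm wide at y = +57 mm. The walls between the slots are 30 mm thick.
- black: A bystander: the black bracket, loose and standing, same outline as the gold one (50 mm along its x, 85 mm high) but 50 mm thick (its y). Origin: centre of its underside. Leave it.
- orange: A bystander: the thin orange bracket lying flat, loose, 85 mm long (its x, from -35 to +50 mm), 50 mm wide, 12 mm thick. Origin on its underside. Leave it.

How it is judged:
By the outcome, as a careful person would: the job done as asked, in the order asked, and still so for the second after the job is handed in, with the robot touching nothing.
It also fails if it takes over 40 s, if anything falls off the work surface, if the arm or the gripper's body presses on something with over 40 N, if the wrist force passes 120 N, or if a joint passes its speed limit or range.

## Working session

There is one attempt and no reset: what is moved stays moved. The work goes in short steps, Python scripts to look and compute and a tool call to move; the robot and the scene stay as the last step left them, time stands still between calls to the robot, and variables do not carry over. Pictures are saved under pics/ and viewed, and the job is handed in when it is done.

Besides the shell and the picture viewer there is one more tool, called as name(argument=value, ...) on one line, values as JSON. play_rows: Moves the arm, as the interface text tells. Its arguments: {"type":"object","properties":{"increments":{"type":"string"},"hand":{"type":"number"},"squeeze":{"type":"number"}},"required":["increments"]}

```bash
mkdir -p pics
python3 - <<'E'
from workcell import get_obs,camera,manip
import cv2,numpy as np
o=get_obs(); print({k:np.round(v,4) for k,v in o.items()}); print(manip.finger_overhang)
for n in("side","top","wrist"):
    c=camera(n); cv2.imwrite(f"pics/{n}0.png",c["img"]); print(n,{k:(np.round(v,4).tolist()) for k,v in c.items() if k!="img"})
E
```

```text
{'clock': np.float64(0.0), 'joint_pos': array([ 1.3104,  0.3329, -0.0647,  1.461 ,  0.0216,  1.3499, -0.0885]), 'joint_velocities': array([ 0.0002, -0.0012, -0.0011,  0.0004, -0.0003,  0.0017, -0.0004]), 'tau': array([ 3.00000e-04, -6.25449e+01,  4.91000e-02, -3.91616e+01,
        1.62000e-02,  9.70000e-03,  0.00000e+00]), 'position': array([ 0.1471, -0.607 ,  0.2385]), 'ee_rot': array([ 0.4375,  0.5562, -0.4368,  0.5554]), 'ft_force': array([-0.0525, -0.2006, -0.2516]), 'torque': array([ 0.0241, -0.0054,  0.0092]), 'grip_width': np.float64(0.9958)}
0.008
side {'fov_y': 56.3554, 'cx': 316.6505, 'cy': 236.1972, 'R': [[0.6992, -0.7145, -0.0233], [-0.4178, -0.3819, -0.8244], [0.5801, 0.5862, -0.5656]], 't': [-0.3257, 0.2633, 0.3399]}
top {'fov_y': 45.4528, 'cx': 321.1966, 'cy': 240.6046, 'R': [[0.0083, -0.9999, 0.0145], [-0.9959, -0.0095, -0.09], [0.0901, -0.0137, -0.9958]], 't': [0.0586, 0.5309, 1.0052]}
wrist {'fov_y': 65.7065, 'cx': 318.7361, 'cy': 231.9605, 'tool_from_camera': [[0.0005, -0.3065, 0.9519, -0.1335], [0.0008, -0.9519, -0.3065, 0.078], [1.0, 0.0009, -0.0002, -0.0006], [0.0, 0.0, 0.0, 1.0]]}
```

View pics/side0.png

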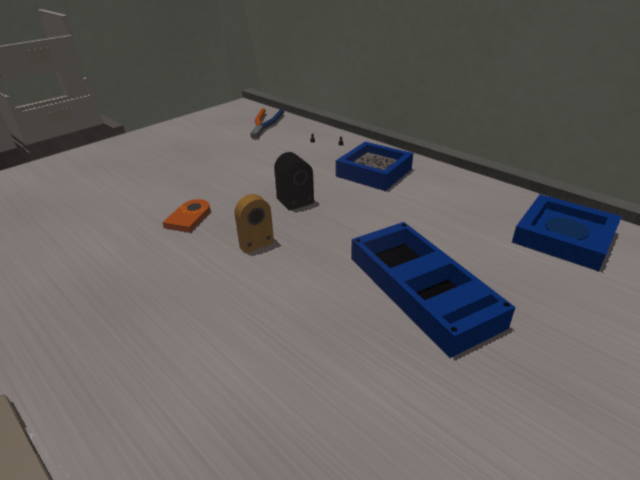

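View pics/top0.png

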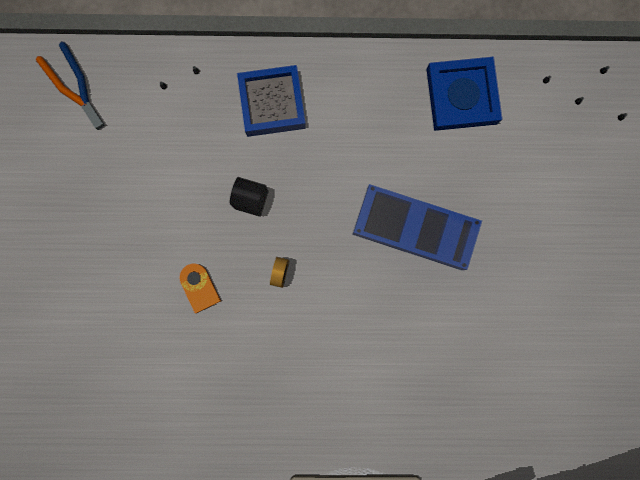

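View pics/wrist0.png

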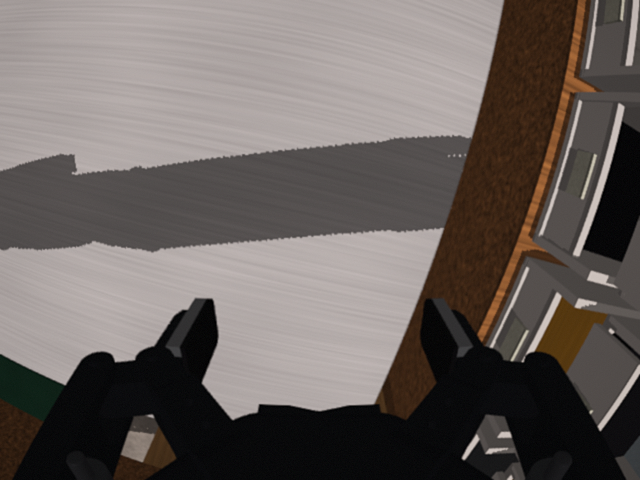

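The side and top views show the gold bracket standing at (280,272) in the top view. The rack is centred near (417,227) with its narrow slot to the right, at about (463,240). Black and orange are to the left. Next I'll zoom in and measure.

```bash
cat > h.py <<'E'
import numpy as np,cv2
def ray(c,u,v):
    f=240/np.tan(np.radians(c["fov_y"])/2); R=np.array(c["R"]);t=np.array(c["t"])
    d=np.array([(u-c["cx"])/f,(v-c["cy"])/f,1.]); return -R.T@t, R.T@d
def onz(c,u,v,z):
    o,d=ray(c,u,v); return o+d*(z-o[2])/d[2]
def proj(c,X):
    f=240/np.tan(np.radians(c["fov_y"])/2); p=np.array(c["R"])@X+np.array(c["t"]); return np.array([c["cx"]+f*p[0]/p[2],c["cy"]+f*p[1]/p[2]])
E
python3 - <<'E'
from h import *
from workcell import camera
c=camera("top");s=camera("side")
hsv=cv2.cvtColor(c["img"],cv2.COLOR_BGR2HSV)
m=cv2.inRange(hsv,(105,120,60),(130,255,255)); m[:150]=0
cs,_=cv2.findContours(m,cv2.RETR_CCOMP,cv2.CHAIN_APPROX_NONE)
for k in cs:
    if cv2.contourArea(k)>60:
        r=cv2.minAreaRect(k); b=cv2.boxPoints(r); 
        for z in(.036,.008):
            P=np.array([onz(c,*p,z)[:2] for p in b]); print(np.round(b).tolist() if z>.02 else '',z,np.round(P,4).tolist(),'c',np.round(P.mean(0),4),'sides',np.round([np.linalg.norm(P[1]-P[0]),np.linalg.norm(P[2]-P[1])],4),'ang',np.round(np.degrees(np.arctan2(*(P[1]-P[0])[::-1])),1))
g=cv2.inRange(hsv,(10,100,50),(28,255,255)); g[:,:240]=0;g[:200]=0
print("cam",ray(c,0,0)[0],ray(s,0,0)[0])
k=max(cv2.findContours(g,0,1)[0],key=cv2.contourArea);print(cv2.minAreaRect(k))
cv2.imwrite("pics/z_top.png",cv2.resize(c["img"][235:305,250:320],None,fx=8,fy=8,interpolation=0))
cv2.imwrite("pics/z_side.png",cv2.resize(s["img"][185:260,220:320],None,fx=8,fy=8,interpolation=0))
cv2.imwrite("pics/z_rack.png",cv2.resize(c["img"][175:280,345:490],None,fx=5,fy=5,interpolation=0))
cv2.imwrite("pics/z_rs.png",cv2.resize(s["img"][215:365,340:520],None,fx=4,fy=4,interpolation=0))
E
```

```text
[[353.0, 232.0], [369.0, 184.0], [482.0, 221.0], [466.0, 269.0]] 0.036 [[0.5446, 0.007], [0.6322, -0.021], [0.5679, -0.2231], [0.4811, -0.1936]] c [ 0.5564 -0.1077] sides [0.0919 0.2121] ang -17.7
 0.008 [[0.5475, 0.0051], [0.6375, -0.0237], [0.5715, -0.2314], [0.4823, -0.2011]] c [ 0.5597 -0.1128] sides [0.0945 0.218 ] ang -17.7
[[451.0, 260.0], [464.0, 219.0], [473.0, 222.0], [460.0, 263.0]] 0.036 [[0.4962, -0.1666], [0.5712, -0.1905], [0.566, -0.2078], [0.491, -0.1838]] c [ 0.5311 -0.1872] sides [0.0787 0.0181] ang -17.7
 0.008 [[0.4978, -0.1733], [0.5749, -0.198], [0.5695, -0.2157], [0.4925, -0.191]] c [ 0.5337 -0.1945] sides [0.0809 0.0186] ang -17.7
[[413.0, 248.0], [426.0, 206.0], [450.0, 213.0], [437.0, 256.0]] 0.036 [[0.5172, -0.0998], [0.5933, -0.1242], [0.5804, -0.1662], [0.5043, -0.1415]] c [ 0.5488 -0.1329] sides [0.08   0.0439] ang -17.8
 0.008 [[0.5194, -0.1047], [0.5977, -0.1298], [0.5843, -0.173], [0.5062, -0.1475]] c [ 0.5519 -0.1387] sides [0.0822 0.0452] ang -17.8
[[362.0, 231.0], [376.0, 189.0], [412.0, 201.0], [398.0, 243.0]] 0.036 [[0.5467, -0.0082], [0.6226, -0.0332], [0.601, -0.0992], [0.5254, -0.0739]] c [ 0.5739 -0.0536] sides [0.0799 0.0695] ang -18.2
 0.008 [[0.5497, -0.0106], [0.6277, -0.0362], [0.6055, -0.1041], [0.5278, -0.078]] c [ 0.5777 -0.0572] sides [0.0821 0.0714] ang -18.2
cam [0.43762709 0.07742945 1.04798192] [ 0.14056366 -0.33142372  0.40175154]
((278.2069091796875, 271.5172424316406), (12.924397468566895, 28.745641708374023), 15.068489074707031)
```

View pics/z_top.png

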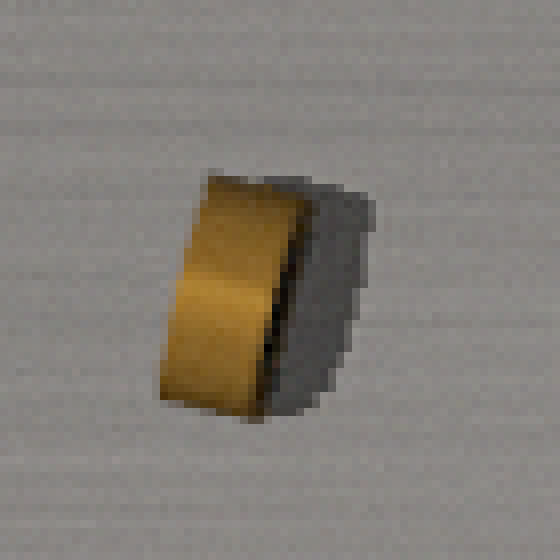

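View pics/z_side.png

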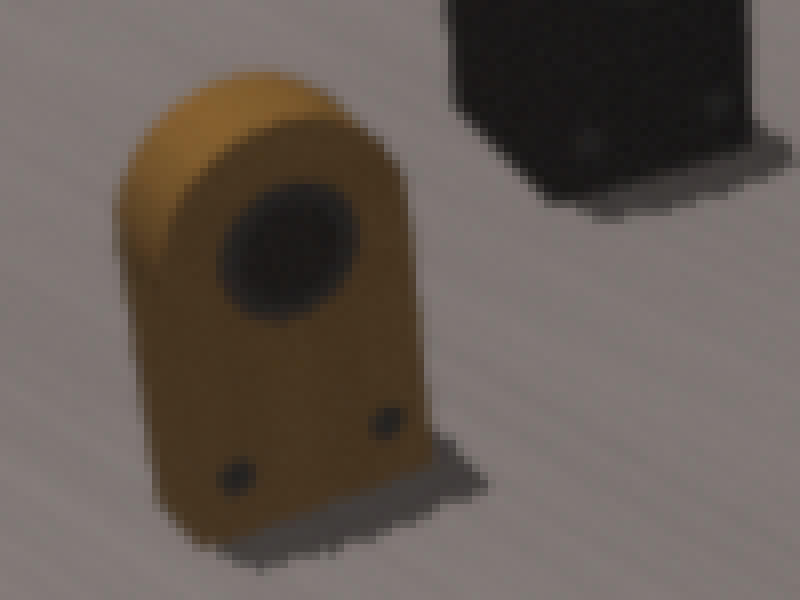

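View pics/z_rack.png

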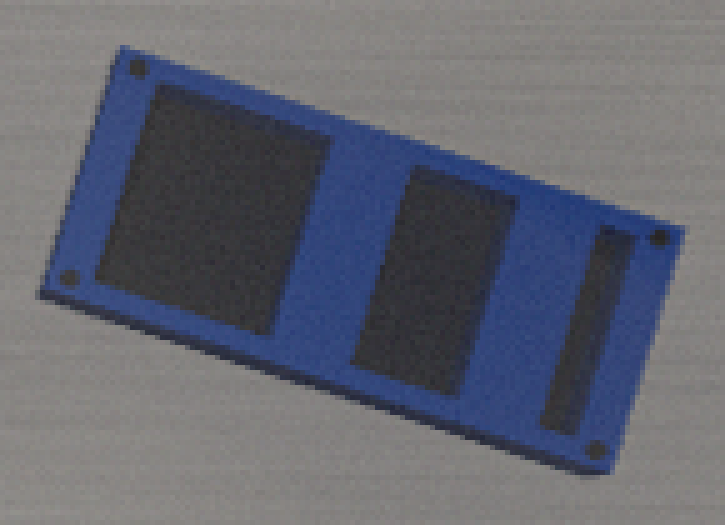

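View pics/z_rs.png

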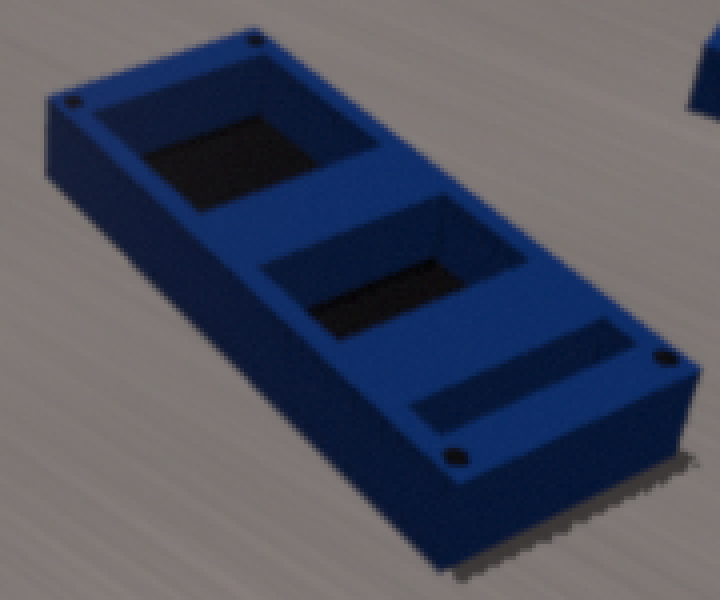

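Run:
```python
from h import *
from workcell import camera
c=camera("top");s=camera("side")
r=lambda p:np.round(p[:2],4)
print("side rack top corners",[r(onz(s,u,v,.036)) for u,v in((455,336),(514.5,307.5),(352,239),(404.5,222))])
print("pred",end=' ')
C=np.array([.5565,-.108]);a=np.radians(-17.8);R=np.array([[np.cos(a),-np.sin(a)],[np.sin(a),np.cos(a)]])
print([np.round(C+R@q,4) for q in np.array([[-.046,-.106],[.046,-.106],[-.046,.106],[.046,.106]])])
print("gold side base",[r(onz(s,u,v,0)) for u,v in((240.6,247.5),(245.6,253.4),(273.75,242.75))],"bore",r(onz(s,256.25,216.25,.058)))
print("gold top corners z.06",[r(onz(c,u,v,.06)) for u,v in((276.3,257.2),(270,285),(288.7,260))],"apex",[r(onz(c,u,v,.085)) for u,v in((272.5,270.6),(284.5,272.8))])
```

```text
side rack top corners [array([ 0.4805, -0.1958]), array([ 0.566 , -0.2229]), array([0.5447, 0.0055]), array([ 0.6317, -0.0234])]
pred [array([ 0.4803, -0.1949]), array([ 0.5679, -0.223 ]), array([0.5451, 0.007 ]), array([ 0.6327, -0.0211])]
gold side base [array([0.4516, 0.1499]), array([0.4473, 0.1321]), array([0.4946, 0.1217])] bore [0.4704 0.126 ]
gold top corners z.06 [array([0.4975, 0.141 ]), array([0.4496, 0.1511]), array([0.4929, 0.1196])] apex [array([0.4735, 0.1455]), array([0.47  , 0.1253])]
```

```bash
cat >> h.py <<'E'
def st():
    from workcell import get_obs
    from scipy.spatial.transform import Rotation as Q
    o=get_obs(); R=Q.from_quat(o["ee_rot"]).as_matrix(); return o,np.array(o["position"]),R
def to(x,y,z,yaw):
    """tool-frame shift & turn so TCP reaches x,y,z and jaw axis lies along object's y for that yaw (deg)"""
    o,p,R=st(); d=R.T@(np.array([x,y,z])-p)
    a=np.degrees(np.arctan2(R[1,2],R[0,2])); want=yaw+90
    e=(want-a+90)%180-90
    print("t",round(float(o["clock"]),2),"pos",np.round(p,4),"jaw dir",round(a,2),"tilt x",np.round(R[:,0],4),"tool y",np.round(R[:,1],3),"w",o["grip_width"],"F",np.round(o["ft_force"],1))
    print("shift",np.round(d,4),"yaw err deg",round(e,2),"-> turn about tool x",round(-np.radians(e),4),"j",np.round(o["joint_pos"],2))
E
python3 -c "
from h import *
to(.4724,.136,.2,-12.2)"
```

```text
t 0.35 pos [ 0.1473 -0.6074  0.2392] jaw dir -76.37 tilt x [-0.e+00  2.e-04 -1.e+00] tool y [0.972 0.236 0.   ] w 1.002290903620207 F [-0.2 -0.4  1. ]
shift [ 0.0393  0.4911 -0.6458] yaw err deg -25.83 -> turn about tool x 0.4507 j [ 1.31  0.33 -0.06  1.46  0.02  1.35 -0.09]
```

play_rows(increments="0 0.036 -0.015 0;0 0.036 -0.015 0;0 0.036 -0.015 0;0 0.036 -0.015 0;0 0.036 -0.015 0;0 0.036 -0.015 0;0 0.036 -0.015 0;0 0.036 -0.015 0;0 0.036 -0.015 0;0 0.036 -0.015 0;0 0.036 -0.015 0", hand=-1)

```text
clock: 1.45
position: [0.5001, -0.3504, 0.2383]
ee_rot: [0.44, 0.553, -0.442, 0.553]
ft_force: [0.4, -1.2, -0.6]
grip_width: 0.996
```

```bash
python3 -c "
from h import *
to(.4724,.136,.2,-12.2)"
```

```text
t 1.45 pos [ 0.5001 -0.3504  0.2383] jaw dir -77.17 tilt x [-0.0021 -0.003  -1.    ] tool y [ 0.975  0.222 -0.003] w 0.9955718027047625 F [ 0.4 -1.2 -0.6]
shift [ 0.0369  0.0811 -0.4805] yaw err deg -25.03 -> turn about tool x 0.4369 j [ 0.78  0.32 -0.31  1.49  0.1   1.35 -0.88]
```

play_rows(increments="0 0.007 -0.04 0;0 0.007 -0.04 0;0 0.007 -0.04 0;0 0.007 -0.04 0;0 0.007 -0.04 0;0 0.007 -0.04 0;0 0.007 -0.04 0;0 0.007 -0.04 0;0 0.007 -0.04 0;0 0.007 -0.04 0;0 0.007 -0.04 0;0 0.004 -0.04 0;0 0 0 0.145;0 0 0 0.145;0 0 0 0.145;0 0 0 0")

```text
clock: 3.05
position: [0.47, 0.163, 0.2376]
ee_rot: [0.551, 0.443, -0.55, 0.445]
ft_force: [-0.1, 0.9, -0.0]
grip_width: 1.001
```

```bash
python3 -c "
from h import *
to(.4724,.136,.05,-12.2)
from workcell import camera
cv2.imwrite('pics/w1.png',camera('wrist')['img']);cv2.imwrite('pics/t1.png',camera('top')['img'])"
```

```text
t 3.05 pos [0.47   0.163  0.2376] jaw dir -102.23 tilt x [ 3.1e-03 -7.0e-04 -1.0e+00] tool y [ 0.977 -0.212  0.003] w 1.0008536995794786 F [-0.1  0.9 -0. ]
shift [0.1876 0.0074 0.0259] yaw err deg 0.03 -> turn about tool x -0.0005 j [ 0.24  0.1  -0.7   1.76  0.07  1.3  -2.26]
```

View pics/w1.png

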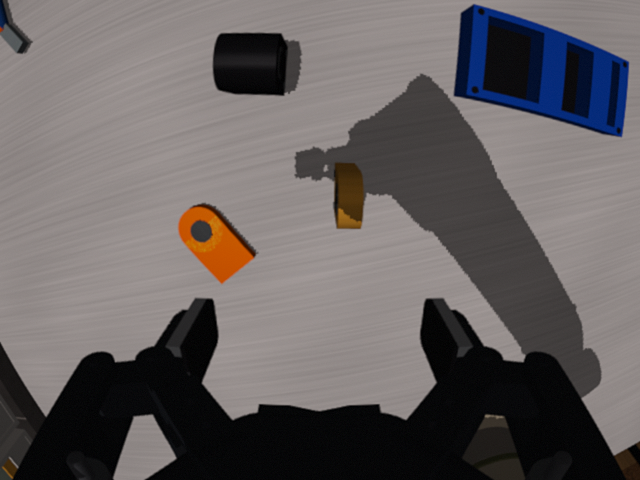

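The gold bracket is at about (348,195) in the wrist view, to the right of the jaw midline at 319. That agrees with the computed 26 mm shift. I'll centre over it and look again.

play_rows(increments="0.035 0.007 0.026 0;0.035 0 0 0;0.03 0 0 0;0 0 0 0;0 0 0 0")

```text
clock: 3.65
position: [0.4736, 0.1343, 0.1369]
ee_rot: [0.547, 0.449, -0.543, 0.452]
ft_force: [0.4, -0.0, 0.7]
grip_width: 0.999
```

```bash
cat >> h.py <<'E'
def wr(c,R,p,u,v,z):
    f=240/np.tan(np.radians(c["fov_y"])/2); dx,dy=u-c["cx"],v-c["cy"]; r=np.hypot(dx,dy); th=r/f
    d=np.array([np.sin(th)*dx/r,np.sin(th)*dy/r,np.cos(th)]); T=np.array(c["tool_from_camera"])
    d=R@T[:3,:3]@d; o=p+R@T[:3,3]; return o+d*(z-o[2])/d[2]
E
python3 - <<'E'
from h import *
to(.4724,.136,.05,-12.2)
from workcell import camera
o,p,R=st();c=camera('wrist');im=c['img'];cv2.imwrite('pics/w2.png',im)
hsv=cv2.cvtColor(im,cv2.COLOR_BGR2HSV);m=cv2.inRange(hsv,(12,90,40),(28,255,255));m[:,:270]=0
k=max(cv2.findContours(m,0,1)[0],key=cv2.contourArea);r=cv2.minAreaRect(k);print(r,cv2.boundingRect(k))
b=cv2.boxPoints(r)
for q in b: print(q,wr(c,R,p,*q,.085),wr(c,R,p,*q,.06))
E
```

```text
t 3.65 pos [0.4736 0.1343 0.1369] jaw dir -100.82 tilt x [ 7.1e-03 -2.0e-04 -1.0e+00] tool y [ 0.982 -0.188  0.007] w 0.998717194610706 F [ 0.4 -0.   0.7]
shift [ 0.0868 -0.0021 -0.0013] yaw err deg -1.38 -> turn about tool x 0.024 j [ 0.26  0.18 -0.68  1.91  0.13  1.09 -2.23]
((316.77008056640625, 242.43821716308594), (36.97642517089844, 100.32888793945312), 2.045408248901367) (298, 192, 38, 102)
[296.5032  291.91083] [0.45960034 0.15003412 0.085     ] [0.44755662 0.15408606 0.06      ]
[300.08408 191.64587] [0.51468048 0.13658549 0.085     ] [0.51004449 0.13882871 0.06      ]
[337.03696 192.9656 ] [0.51049163 0.11821342 0.085     ] [0.50529228 0.11798578 0.06      ]
[333.4561  293.23056] [0.45497506 0.12990776 0.085     ] [0.44230929 0.13125289 0.06      ]
```

View pics/w2.png

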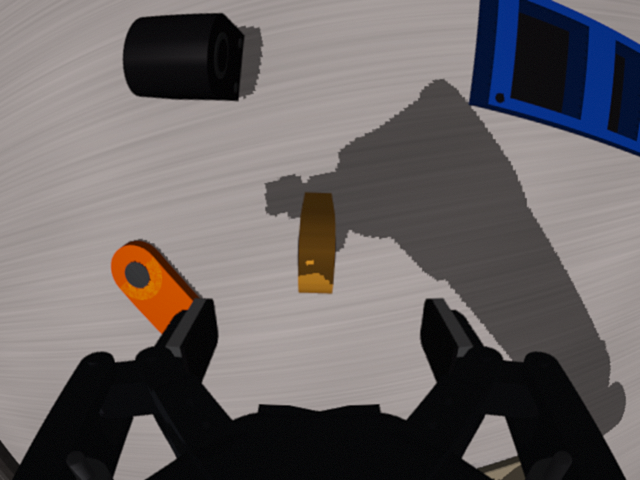

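The gold bracket is centred between the jaws, at (317,242). I'll correct the small yaw error and descend.

play_rows(increments="0 -0.002 -0.001 0.024;0.02 0 0 0;0.02 0 0 0;0.02 0 0 0;0.018 0 0 0;0.008 0 0 0;0 0 0 0")

```text
clock: 4.4
position: [0.4795, 0.1387, 0.0589]
ee_rot: [0.558, 0.438, -0.544, 0.448]
ft_force: [0.0, 0.1, -0.5]
grip_width: 1.002
```

```bash
python3 -c "
from h import *
to(.4724,.136,.05,-12.2)
from workcell import camera
cv2.imwrite('pics/s3.png',camera('side')['img'][150:300,150:400].repeat(3,0).repeat(3,1))"
```

```text
t 4.4 pos [0.4795 0.1387 0.0589] jaw dir -102.41 tilt x [ 0.024   0.0021 -0.9997] tool y [ 0.976 -0.215  0.023] w 1.0022691486222222 F [ 0.   0.1 -0.5]
shift [ 0.0087 -0.0065  0.0043] yaw err deg 0.21 -> turn about tool x -0.0037 j [ 0.21  0.3  -0.65  1.97  0.24  0.92 -2.35]
```

View pics/s3.png

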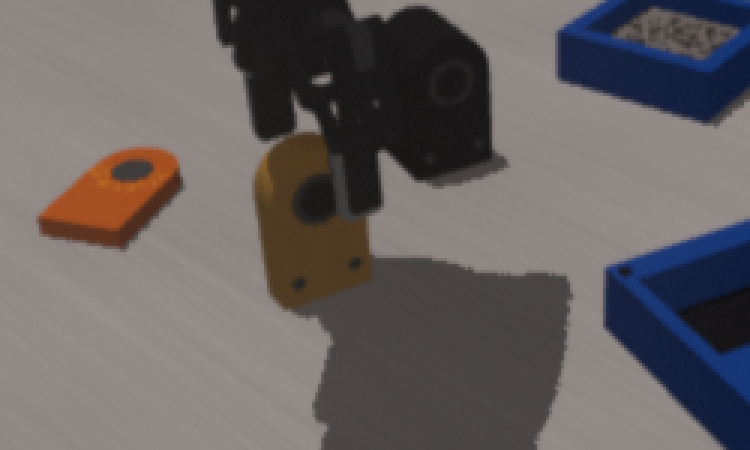

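play_rows(increments="0 -0.004 0.004 0;0.003 -0.003 0 0;0.003 0 0 0;0.003 0 0 0;0 0 0 0")

```text
clock: 4.95
position: [0.4735, 0.1367, 0.0529]
ee_rot: [0.56, 0.437, -0.542, 0.449]
ft_force: [0.3, 0.3, 0.6]
grip_width: 0.997
```

```bash
python3 -c "
from h import *
to(.4724,.136,.05,-12.2)"
```

```text
t 4.95 pos [0.4735 0.1367 0.0529] jaw dir -102.44 tilt x [ 0.03    0.0024 -0.9995] tool y [ 0.976 -0.216  0.029] w 0.9968686632879865 F [0.3 0.3 0.6]
shift [ 0.0028 -0.001   0.0009] yaw err deg 0.24 -> turn about tool x -0.0042 j [ 0.21  0.29 -0.65  2.    0.24  0.9  -2.35]
```

play_rows(increments="0.002 0 0.001 0;0 0 0 0;0 0 0 0;0 0 0 0;0 0 0 0;0 0 0 0;0 0 0 0;0 0 0 0;0 0 0 0;0 0 0 0", hand=1, squeeze=60)

```text
clock: 5.95
position: [0.4736, 0.1357, 0.0507]
ee_rot: [0.56, 0.437, -0.542, 0.449]
ft_force: [-0.2, -0.1, -0.1]
grip_width: 0.222
```

```bash
python3 -c "
from h import *
to(.4724,.136,.05,-12.2)"
```

```text
t 5.95 pos [0.4736 0.1357 0.0507] jaw dir -102.44 tilt x [ 0.0298  0.0026 -0.9996] tool y [ 0.976 -0.216  0.029] w 0.22157941829630454 F [-0.2 -0.1 -0.1]
shift [ 0.0007 -0.0012 -0.    ] yaw err deg 0.24 -> turn about tool x -0.0042 j [ 0.21  0.29 -0.65  2.    0.24  0.89 -2.35]
```

play_rows(increments="-0.01 0 0 0;-0.02 0 0 0;-0.02 0 0 0;-0.02 0 0 0;-0.02 0 0 0;-0.01 0 0 0;0 0 0 0")

```text
clock: 6.65
position: [0.469, 0.1358, 0.1566]
ee_rot: [0.559, 0.438, -0.543, 0.449]
ft_force: [0.3, 0.3, -1.6]
grip_width: 0.227
```

```bash
python3 -c "
from h import *
to(.5311,-.187,.14,-17.8)
from workcell import camera
cv2.imwrite('pics/s4.png',camera('side')['img'])"
```

```text
t 6.65 pos [0.469  0.1358 0.1566] jaw dir -102.36 tilt x [ 0.0278  0.0029 -0.9996] tool y [ 0.976 -0.214  0.027] w 0.22703688173566924 F [ 0.3  0.3 -1.6]
shift [0.0174 0.1293 0.3022] yaw err deg -5.44 -> turn about tool x 0.095 j [ 0.27  0.13 -0.68  1.91  0.1   1.1  -2.24]
```

View pics/s4.png

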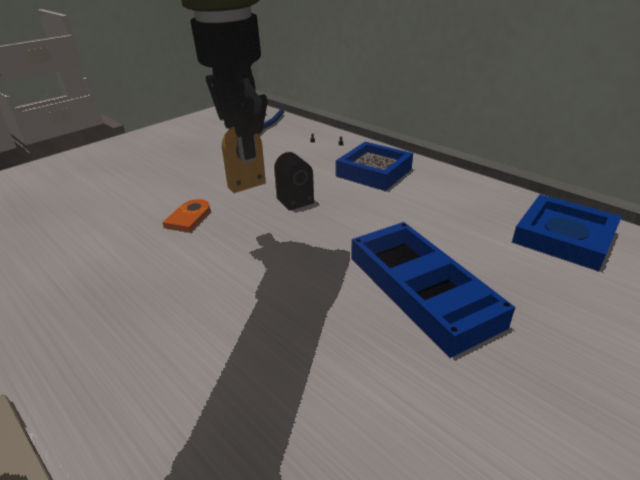

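The bracket is held and lifted, at (243,165) in the side view. Black and orange haven't moved. Next I'll travel to above the narrow slot.

play_rows(increments="0 0 0 0.095;0 0.008 0.018 0;0 0.011 0.028 0;0 0.011 0.028 0;0 0.011 0.028 0;0 0.011 0.028 0;0 0.011 0.028 0;0 0.011 0.028 0;0 0.011 0.028 0;0 0.011 0.028 0;0 0.008 0.018 0;0 0 0 0;0 0 0 0")

```text
clock: 8.0
position: [0.4799, -0.1535, 0.1398]
ee_rot: [0.575, 0.417, -0.569, 0.415]
ft_force: [0.7, 0.3, -1.0]
grip_width: 0.227
```

```bash
python3 -c "
from h import *
to(.532,-.187,.14,-17.8)"
```

```text
t 8.0 pos [ 0.4799 -0.1535  0.1398] jaw dir -107.87 tilt x [ 0.0054  0.0071 -1.    ] tool y [ 0.952 -0.307  0.003] w 0.2267538110134873 F [ 0.7  0.3 -1. ]
shift [-0.0002  0.0598  0.0159] yaw err deg 0.07 -> turn about tool x -0.0013 j [ 0.61  0.18 -0.42  1.88  0.07  1.09 -1.72]
```

play_rows(increments="0 0.012 0.004 0;0 0.02 0.005 0;0 0.02 0.005 0;0 0.009 0.002 0;0 0 0 0;0 0 0 0")

```text
clock: 8.6
position: [0.536, -0.1842, 0.1373]
ee_rot: [0.573, 0.42, -0.568, 0.416]
ft_force: [-0.4, 0.5, -0.8]
grip_width: 0.225
```

```bash
python3 -c "
from h import *
to(.532,-.187,.09,-17.8)
from workcell import camera
a=camera('side')['img'];b=camera('top')['img']
cv2.imwrite('pics/s5.png',np.hstack([cv2.resize(a[120:380,300:560],(390,390)),cv2.resize(b[150:300,330:480],(390,390))]))"
```

```text
t 8.6 pos [ 0.536  -0.1842  0.1373] jaw dir -107.51 tilt x [ 0.0024  0.0091 -1.    ] tool y [ 0.954 -0.301 -0.   ] w 0.22537404401864225 F [-0.4  0.5 -0.8]
shift [ 0.0472 -0.003   0.0044] yaw err deg -0.29 -> turn about tool x 0.0051 j [ 0.6   0.31 -0.4   1.73  0.12  1.13 -1.72]
```

View pics/s5.png

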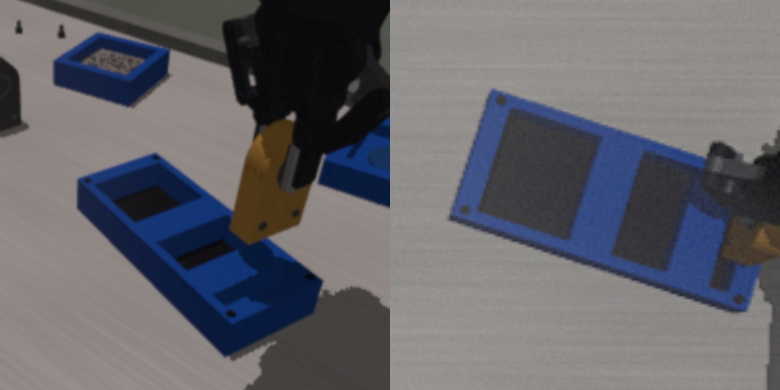

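play_rows(increments="0 -0.001 0.0048 0.005;0.01 0 0 0;0.012 0 0 0;0.012 0 0 0;0.004 0 0 0;0 0 0 0;0 0 0 0")

```text
clock: 9.4
position: [0.5313, -0.1878, 0.0953]
ee_rot: [0.573, 0.419, -0.569, 0.414]
ft_force: [-0.6, -0.5, -0.9]
grip_width: 0.226
```

```bash
cat >> h.py <<'E'
def base():
    o,p,R=st(); b=p+R@np.array([.0506,-.0027,0]); C=np.array([.5565,-.108]); a=np.radians(-17.8)
    q=np.array([[np.cos(a),np.sin(a)],[-np.sin(a),np.cos(a)]])@(b[:2]-C); print("bracket base world",np.round(b,4),"in rack xy",np.round(q,4))
E
python3 -c "
from h import *
to(.532,-.187,.087,-17.8);base()"
```

```text
t 9.4 pos [ 0.5313 -0.1878  0.0953] jaw dir -107.8 tilt x [ 6.0e-04  8.8e-03 -1.0e+00] tool y [ 0.952 -0.306 -0.002] w 0.22555695457144997 F [-0.6 -0.5 -0.9]
shift [ 0.0083  0.0005 -0.0009] yaw err deg -0.0 -> turn about tool x 0.0 j [ 0.59  0.35 -0.39  1.77  0.14  1.05 -1.73]
bracket base world [ 0.5287 -0.1865  0.0447] in rack xy [-0.0024 -0.0832]
```

Across the slot it's now centred to 0.2 mm. I'll go down slowly until it touches.

play_rows(increments="0.003 0.002 0 0;0.003 0 0 0;0.002 0 0 0;0.002 0 0 0;0 0 0 0")

```text
clock: 9.9
position: [0.5348, -0.1887, 0.0875]
ee_rot: [0.574, 0.418, -0.569, 0.415]
ft_force: [0.1, -0.1, -1.9]
grip_width: 0.222
```

```bash
python3 -c "
from h import *
to(.532,-.187,.087,-17.8);base()"
```

```text
t 9.9 pos [ 0.5348 -0.1887  0.0875] jaw dir -107.8 tilt x [ 0.0035  0.0073 -1.    ] tool y [ 0.952 -0.306  0.001] w 0.22202029877642449 F [ 0.1 -0.1 -1.9]
shift [ 0.0005 -0.0032 -0.0007] yaw err deg 0.0 -> turn about tool x -0.0 j [ 0.59  0.37 -0.39  1.77  0.15  1.03 -1.73]
bracket base world [ 0.5324 -0.1875  0.0369] in rack xy [ 0.0013 -0.083 ]
```

play_rows(increments="0.002 0 0 0;0.001 0 0 0;0.001 0 0 0;0 0 0 0")

```text
clock: 10.3
position: [0.5356, -0.1888, 0.0874]
ee_rot: [0.574, 0.417, -0.569, 0.416]
ft_force: [-0.6, 0.3, -1.5]
grip_width: 0.231
```

play_rows(increments="0.004 0 0 0;0.004 0 0 0;0.003 0 0 0")

```text
clock: 10.6
position: [0.538, -0.1894, 0.0866]
ee_rot: [0.574, 0.415, -0.568, 0.418]
ft_force: [-17.2, 4.3, 31.0]
grip_width: 0.229
```

```bash
python3 -c "
from h import *
to(.532,-.187,.087,-17.8);base()"
```

```text
t 10.6 pos [ 0.538  -0.1894  0.0866] jaw dir -107.84 tilt x [ 0.0098  0.0011 -1.    ] tool y [ 0.952 -0.306  0.009] w 0.2291537071801459 F [-17.2   4.3  31. ]
shift [-0.0005 -0.0064 -0.0004] yaw err deg 0.04 -> turn about tool x -0.0006 j [ 0.59  0.37 -0.39  1.77  0.16  1.02 -1.74]
bracket base world [ 0.5359 -0.1885  0.036 ] in rack xy [ 0.005  -0.0829]
```

It's refused: the base is at z = 36 mm and the contact force is 31 N upward. I'll ease off a little, hold, and look.

play_rows(increments="0.001 -0.002 0 0;0 0 0 0;0 0 0 0;0 0 0 0;0 0 0 0;0 0 0 0;0 0 0 0;0 0 0 0")

```text
clock: 11.4
position: [0.5375, -0.1892, 0.0869]
ee_rot: [0.575, 0.414, -0.568, 0.419]
ft_force: [-1.2, 0.5, 4.2]
grip_width: 0.226
```

```bash
python3 -c "
from h import *
to(.532,-.187,.087,-17.8);base()
from workcell import camera
a=camera('side')['img'];b=camera('top')['img']
cv2.imwrite('pics/s6.png',np.hstack([cv2.resize(a[170:370,330:530],(400,400)),cv2.resize(b[150:300,350:500],(400,400))]))"
```

```text
t 11.4 pos [ 0.5375 -0.1892  0.0869] jaw dir -107.84 tilt x [ 0.0129 -0.     -0.9999] tool y [ 0.952 -0.306  0.012] w 0.22635300691088395 F [-1.2  0.5  4.2]
shift [-0.0002 -0.0059 -0.0004] yaw err deg 0.04 -> turn about tool x -0.0007 j [ 0.59  0.37 -0.39  1.77  0.16  1.02 -1.74]
bracket base world [ 0.5356 -0.1884  0.0362] in rack xy [ 0.0047 -0.0829]
```

View pics/s6.png

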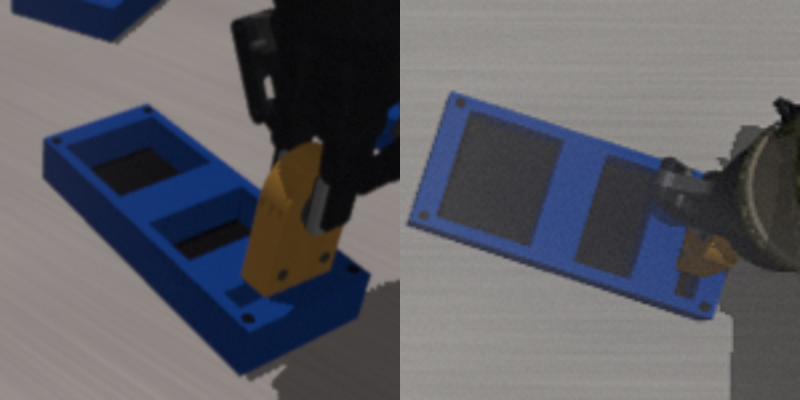

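The bracket stands upright on the mouth of the narrow slot, near (290,250) in the left-hand crop, and stays out. It has rested there for about 0.9 s at 4 N. I'll lift and step along to the next slot.

play_rows(increments="-0.008 0 0 0;-0.012 0 0 0;-0.012 0 0 0;0 0 0 0;0 -0.002 -0.015 0;0 -0.002 -0.02 0;0 0 -0.015 0;0 0 -0.005 0;0 0 0 0;0 0 0 0")

```text
clock: 12.5
position: [0.55, -0.1298, 0.1205]
ee_rot: [0.575, 0.415, -0.568, 0.419]
ft_force: [0.5, 0.2, -1.8]
grip_width: 0.227
```

```bash
python3 -c "
from h import *
to(.551,-.1335,.058,-17.8);base()
from workcell import camera
a=camera('side')['img'];b=camera('top')['img']
cv2.imwrite('pics/s7.png',np.hstack([cv2.resize(a[150:350,330:530],(400,400)),cv2.resize(b[150:300,350:500],(400,400))]))"
```

```text
t 12.5 pos [ 0.55   -0.1298  0.1205] jaw dir -107.77 tilt x [ 0.0115  0.0014 -0.9999] tool y [ 0.952 -0.305  0.011] w 0.22704459323004075 F [ 0.5  0.2 -1.8]
shift [0.0625 0.0014 0.0035] yaw err deg -0.03 -> turn about tool x 0.0004 j [ 0.51  0.32 -0.43  1.75  0.15  1.08 -1.84]
bracket base world [ 0.548  -0.1289  0.0699] in rack xy [-0.0017 -0.0225]
```

View pics/s7.png

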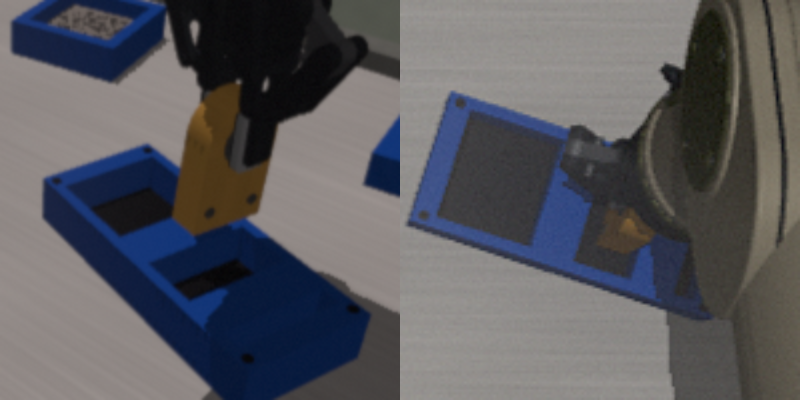

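play_rows(increments="0 0.002 0.0035 0;0.01 0 0 0;0.012 0 0 0;0.01 0 0 0;0 0 0 0;0 0 0 0")

```text
clock: 13.2
position: [0.5499, -0.137, 0.0843]
ee_rot: [0.575, 0.414, -0.569, 0.417]
ft_force: [0.2, 0.0, -3.0]
grip_width: 0.225
```

```bash
python3 -c "
from h import *
to(.551,-.1335,.058,-17.8);base()"
```

```text
t 13.2 pos [ 0.5499 -0.137   0.0843] jaw dir -108.03 tilt x [ 0.0094  0.0011 -1.    ] tool y [ 0.951 -0.31   0.009] w 0.2254126271909848 F [ 0.2  0.  -3. ]
shift [ 0.0263 -0.0003 -0.0035] yaw err deg 0.23 -> turn about tool x -0.004 j [ 0.51  0.37 -0.41  1.78  0.17  1.02 -1.85]
bracket base world [ 0.5478 -0.1361  0.0337] in rack xy [ 0.0003 -0.0294]
```

play_rows(increments="0 0 -0.003 -0.004;0.006 0 0 0;0.006 0 0 0;0.006 0 0 0;0.003 0 0 0;0 0 0 0")

```text
clock: 13.8
position: [0.5516, -0.1335, 0.062]
ee_rot: [0.574, 0.415, -0.568, 0.419]
ft_force: [-0.4, 0.1, -1.2]
grip_width: 0.228
```

```bash
python3 -c "
from h import *
to(.551,-.1335,.058,-17.8);base()"
```

```text
t 13.8 pos [ 0.5516 -0.1335  0.062 ] jaw dir -107.75 tilt x [ 0.0103  0.001  -0.9999] tool y [ 0.952 -0.305  0.009] w 0.22778271986694387 F [-0.4  0.1 -1.2]
shift [ 0.004  -0.0006  0.0002] yaw err deg -0.05 -> turn about tool x 0.0009 j [ 0.5   0.4  -0.41  1.79  0.19  0.98 -1.86]
bracket base world [ 0.5495 -0.1326  0.0113] in rack xy [ 0.0009 -0.0256]
```

play_rows(increments="0.003 0 0 0;0.003 0 0 0;0.003 -0.001 0 0;0 0 0 0")

```text
clock: 14.2
position: [0.5525, -0.1336, 0.0599]
ee_rot: [0.575, 0.413, -0.568, 0.42]
ft_force: [0.2, 0.0, -1.4]
grip_width: 0.228
```

```bash
python3 -c "
from h import *
to(.551,-.1335,.058,-17.8);base()"
```

```text
t 14.2 pos [ 0.5525 -0.1336  0.0599] jaw dir -107.78 tilt x [ 0.0133 -0.0021 -0.9999] tool y [ 0.952 -0.305  0.013] w 0.2277530743437805 F [ 0.2  0.  -1.4]
shift [ 0.0019 -0.0014  0.0003] yaw err deg -0.02 -> turn about tool x 0.0004 j [ 0.5   0.4  -0.41  1.8   0.19  0.97 -1.87]
bracket base world [ 0.5506 -0.1329  0.0092] in rack xy [ 0.002  -0.0255]
```

play_rows(increments="0.004 -0.001 0 0;0.004 -0.001 0 0")

```text
clock: 14.4
position: [0.5531, -0.1336, 0.0585]
ee_rot: [0.575, 0.411, -0.567, 0.422]
ft_force: [-26.0, 4.3, 56.8]
grip_width: 0.233
```

```bash
python3 -c "
from h import *
to(.551,-.1335,.058,-17.8);base()
from workcell import camera
a=camera('side')['img'];b=camera('top')['img']
cv2.imwrite('pics/s8.png',np.hstack([cv2.resize(a[170:370,330:530],(400,400)),cv2.resize(b[150:300,350:500],(400,400))]))"
```

```text
t 14.4 pos [ 0.5531 -0.1336  0.0585] jaw dir -107.81 tilt x [ 0.018  -0.0052 -0.9998] tool y [ 0.952 -0.306  0.019] w 0.23261174894284645 F [-26.    4.3  56.8]
shift [ 0.0005 -0.002   0.0006] yaw err deg 0.01 -> turn about tool x -0.0002 j [ 0.5   0.4  -0.41  1.8   0.19  0.96 -1.87]
bracket base world [ 0.5515 -0.133   0.0079] in rack xy [ 0.0028 -0.0254]
```

View pics/s8.png

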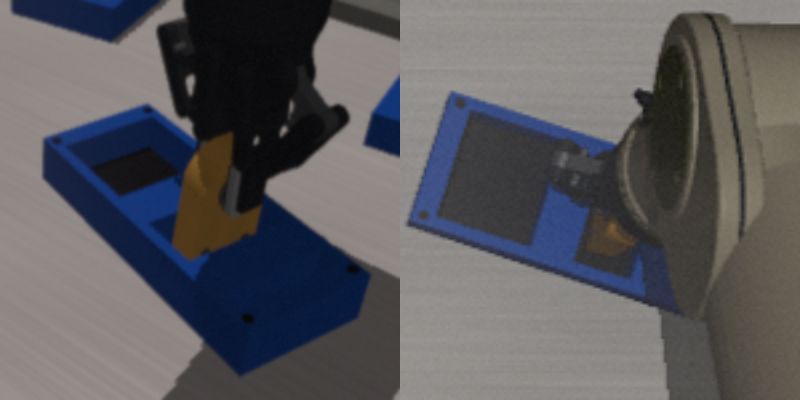

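The base is on the floor, at z ≈ 7.9 mm with 57 N of contact. I'll relax the push, then open.

play_rows(increments="0 0 0 0;0 0 0 0;0 0 0 0")

```text
clock: 14.8
position: [0.5538, -0.1339, 0.0595]
ee_rot: [0.576, 0.41, -0.567, 0.423]
ft_force: [0.2, -0.2, -1.4]
grip_width: 0.221
```

play_rows(increments="0 0 0 0;0 0 0 0;0 0 0 0;0 0 0 0;0 0 0 0;0 0 0 0;0 0 0 0", hand=0.1)

```text
clock: 15.5
position: [0.5534, -0.1338, 0.0579]
ee_rot: [0.576, 0.411, -0.567, 0.422]
ft_force: [-0.0, 0.3, 0.4]
grip_width: 0.452
```

play_rows(increments="-0.005 0 0 0;-0.01 0 0 0;-0.02 0 0 0;-0.03 0 0 0;-0.03 0 0 0;-0.03 0 0 0;-0.03 0 0 0;0 -0.03 0 0;0 -0.04 0 0;0 -0.04 0 0;0 0 0 0")

```text
clock: 16.6
position: [0.4429, -0.0971, 0.225]
ee_rot: [0.577, 0.41, -0.565, 0.424]
ft_force: [0.4, 0.7, 0.3]
grip_width: 0.451
```

```bash
python3 -c "
from h import *
to(.551,-.1335,.058,-17.8)
from workcell import camera
S=camera('side');a=S['img'];T=camera('top');b=T['img']
cv2.imwrite('pics/s9.png',a);cv2.imwrite('pics/s9z.png',np.hstack([cv2.resize(a[170:370,330:530],(400,400),interpolation=0),cv2.resize(b[150:300,350:500],(400,400),interpolation=0)]))
import itertools
C=np.array([.5565,-.108]);a=np.radians(-17.8);R=np.array([[np.cos(a),-np.sin(a)],[np.sin(a),np.cos(a)]])
B=C+R@np.array([.002,-.0255])
print('expected seated side apex front/back edge px',[np.round(proj(S,np.r_[B+R@[0,y],.093])) for y in(-.01,.01)],'if on rim',[np.round(proj(S,np.r_[B+R@[0,y],.121])) for y in(-.01,.01)],'bore',proj(S,np.r_[B+R@[0,-.01],.066]))"
```

```text
t 16.6 pos [ 0.4429 -0.0971  0.225 ] jaw dir -107.72 tilt x [ 0.0257 -0.0066 -0.9996] tool y [ 0.952 -0.304  0.026] w 0.45117581080493957 F [0.4 0.7 0.3]
shift [0.17   0.1096 0.002 ] yaw err deg -0.08 -> turn about tool x 0.0014 j [ 0.58 -0.04 -0.45  1.91 -0.01  1.24 -1.75]
expected seated side apex front/back edge px [array([451., 247.]), array([440., 238.])] if on rim [array([455., 227.]), array([443., 218.])] bore [447.98671738 265.03955529]
```

View pics/s9.png

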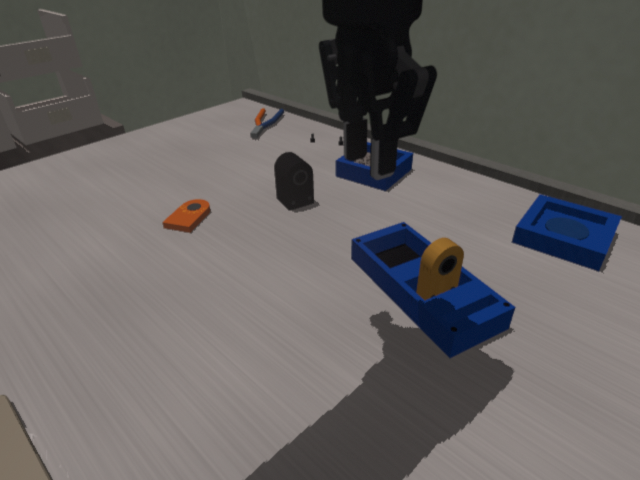

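View pics/s9z.png

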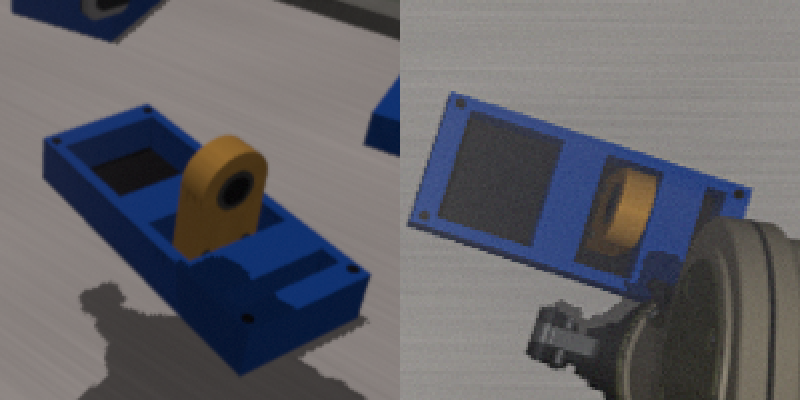

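The bracket stands upright and along the middle slot. Its bore is at (448,265) in the side view, exactly where it should be for a bracket seated on the floor. Black and orange are unchanged, and the gripper is clear.

```bash
python3 -c "
from workcell import workorder
print(workorder.hand_in())"
```

```text
the job is handed in; nothing more can be done
None
```

The gold bracket now stands upright in the 40 mm slot, along it and down on the slot's floor, released. I handed the job in at about 17 s on the robot's clock.

- **Narrow slot:** I lowered the bracket upright onto the 14 mm slot, within 1 mm of centre across it. Its base stopped at the 36 mm rim under a push of about 31 N. I eased off to about 4 N and kept it resting there about 0.9 s in all before lifting.
- **Next wider slot:** It went into the 40 mm slot freely until the base met the floor at about 8 mm. That contact briefly read about 57 N upward at the wrist, under the 120 N limit. I let the force relax to nothing, opened the gripper and backed away.
- **Last checks:** After release, the bore showed in the side view exactly where a bracket seated on the floor should show it, pixel (448, 265). The top view showed the bracket along the slot and clear of its walls. The black and orange brackets had not moved, and the robot was touching nothing.
- **Imperfections:** The tool drifted up to about 1.5° off vertical during the moves. This left the bracket leaning slightly along its length in the grip, which the contacts evened out. I measured slot position and seating from the cameras and tool pose, good to about 2 mm. No check disagreed.

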